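# Take the left spindle off the twin-head polisher and lay it in its rest

### The arm

A 6-joint arm with a two-finger parallel gripper is mounted at the origin on a cart in front of the work surface, level with it; the furniture and walls round the work are solid. World frame = base frame: x ahead of the robot, y to its left, z up, the work surface at z = 0. Lengths are in mm, angles in rad, forces in N, time in s.
With the tool pointing down it reaches from about 275 to 850 mm from the base axis. Payload 5.2 kg.
Tool frame: the origin (TCP) lies between the finger pads; the fingertips stand env.tip_reach ahead of it and the grasp point (between the pads) is the TCP (env.tip_reach is the distance from the TCP to the fingertips, in mm); z points along the fingers, y is the line along which they close (so a half turn about z gives the same grasp; the last joint's range is limited). The gripper opens to 85 mm and grips with 20 to 120 N. Pads are 22 mm wide; open, the fingers measure 114 mm over their backs; the gripper's body (76 mm by 85 mm) begins 54 mm behind the grasp point. The pads swing forward as they close: fully open they stand 13 mm farther back than shut.
Start: joints at [0.946, 0.259, 1.535, -0, 1.348, -0.203], TCP at [225.151, 501.809, 250.31] pointing down, gripper open.
Joint ranges: [-3.14, 3.14], [-0.91, 2.08], [0.19, 2.58], [-1.22, 4.36], [0.22, 2.71], [-3.12, 3.12]. Speed limits (rad/s): [2.57, 2.57, 3.14, 3.14, 3.14, 3.14].

### API

Orientations are given as a rotation vector (axis times angle).
In Python, from bench import env, cams, job_done gives the robot as it stands. The module is installed in compiled form; this text tells all that it offers.
- The arm moves only by the tool play_rows, never from a script. Its argument "rows" is a list that holds one entry, the list of rows, each a list of 5 numbers: the shift along the tool's x, y, z in mm, then the turn about the tool's z in degrees, then the finger opening in mm, from 0 to 85.4. A call has 1 to 10 rows; each row shifts and turns the commanded pose from where the row before left it, along the tool's axes as they then stand; what a row does not reach is not made up. A row lasts 1/12 s, in which the tool goes at most 41.7 mm and 7.16 degrees, less where a joint would pass 70% of its speed; a pose out of reach is approached as far as the arm can. A call with a gripper value outside its range is refused whole. The fingers move at their own pace and stop on an object; "force" is the grip in N (left out, the last holds). Time passes only in rows, so rows that do not move let the fingers close. It gives the time, the measured TCP pose, the force, the opening and the grip force at its end, in the units of the state.
- env.get_obs(): the state, without advancing time (a new reading comes with each control period).
- cams.snapshot(name): name is "scene" or "top" or "wrist"; returns the picture (420x560x3 uint8, blue, green, red); there is no depth.
- cams.camera_info(name): a dict with "fx", "fy", "cx", "cy" (pixels), "distortion" ([k1, k2, p1, p2, k3] as OpenCV has them; the pictures are not rectified), "R" (3x3) and "t" (3): a world point X has camera coordinates R X + t; the wrist camera has in their place "hand_eye" (4x4, takes a point from camera to tool coordinates, whose origin is the TCP and whose axes are the flange's). Camera axes: x right, y down, z forward; pixel columns grow to the right and rows downward; lengths in mm; the calibration is good to about 2 mm. A picture is of the moment at which its call begins: read the wrist's pose just before it. camera_info takes no time and is no camera call.
- job_done(): hands the job in; it is judged then, once.
The state is a dict: "t": time; "joint_pos": joint angles; "joint_vel": joint speeds; "effort": joint torques, N m; "position": TCP position; "eef_rot": TCP orientation; "ft_force": force on the tool from outside, world axes, zero at the start; "wrist_torque": the same for the moment, N m; "opening": finger opening in mm; "finger_force": force on a finger pad.
Only numpy, scipy, OpenCV 4.12 (cv2) and the standard library are available. Lean on these libraries where they do the work, as an engineer would, in place of code of your own. Each camera call takes 0.05 s, during which the arm holds its last target. There are 200 camera calls.

### The job

Unscrew the spindle from the left-hand head of the polisher (left as the robot sees it) and lay it down in the empty place of the wooden spindle rest, fully home in the notches of both rails, with its tapered nose pointing the same way as the spindle that already lies there. The two heads run opposite ways, so one has a reverse thread and nothing shows which: feel which way it gives. Leave the other spindle on its head and do not push the other things on the bench about.

Things in the scene. Friction and masses are not known exactly. Their poses are not given: they have to be found in the camera images.
- spindle_1: one of two look-alike steel spindles, each screwed upright on its head (spindle_1 on head_1). Octagonal body 34 mm across flats, 62 mm long, hollow below; on it a ringed tapered nose 21 to 9 mm wide, 32 mm long; 0.2 to 0.3 kg. Origin: centre of the foot (hollow end); own z runs from foot to nose; own x and y stand square on flats. The octagon does not roll once it lies on a flat
- spindle_2: the other spindle, on head_2, the same in every respect. One of the two heads has a right-hand and the other a left-hand thread (hidden inside the foot of the spindle); nothing shows which is which, and which one stands on the left changes from start to start
- spindle_1_mid (a point): point on the axis of spindle_1, half way along its octagonal body, 31 mm from the foot; axes as the spindle
- spindle_1_tip (a point): tip of the nose of spindle_1, on its axis, 94 mm from the foot
- spindle_2_mid (a point): the same point of spindle_2, 31 mm from the foot
- spindle_2_tip (a point): tip of the nose of spindle_2, 94 mm from the foot
- head_1: fixed grey round housing, 82 mm wide at the flange, that carries spindle_1. Origin: centre of its underside, 38 mm over the bench; the foot of the spindle sits 46 mm above that, over a stub shaft 21 mm high with a coarse interrupted thread. The tightening way a spindle comes up solid within 15 degrees (over 0.3 N m). The head's yaw means nothing
- head_2: the same for spindle_2. The loosening way a spindle turns with hardly any drag and need not be raised; from 62 degrees after fully tight it lifts straight off (before that the thread holds it down) and at about 80 it meets a second solid stop: ease back a few degrees there, then lift. At the start it stands 0 to 15 degrees off tight
- polisher: grey twin-head bench polisher, fixed: bed 200 x 270 mm, top 38 mm over the bench; the two heads stand 150 mm apart along its own y (+y is the left as the robot sees it), 25 mm in front of its origin; the motor housing, 97 mm high, begins 60 mm behind the heads' axes. The bench between it and the rest is clear. Origin on the bench; own x to its rear
- spindle_rest: fixed wooden rest, board 120 x 172 x 10 mm, with two notched rails (9 mm thick, 40 mm clear between them, top 32 mm over the bench) for two spindles lying 76 mm apart; the right place (own -y) holds a spindle that is part of the rest, nose to own -x (towards the robot). Origin: midway between the places, on the bench; own x along the spindles, away from the robot
- slot (a point): the empty place of the rest, left (own +y): where the middle of a spindle's octagonal body comes to lie, on its axis, 41 mm over the bench, half way between the rails. The notches have a flat floor and 45 degree flanks: the octagon lies on a flat and centres itself sideways, axis along the point's x, nose to -x. The body overhangs each rail by 2 mm
- felt_wheel_a: bystander, loose: brown felt polishing wheel lying flat, 50 mm across, 9 mm thick; origin at the centre of its underside
- compound_tin: bystander, loose: low round lidded tin, 50 mm across, 30 mm high; origin at the centre of its underside
- flux_bottle: bystander, loose: small white plastic bottle, 36 mm across, 75 mm high; origin at the centre of its underside
- flux_tin: bystander, loose: low round lidded tin, 62 mm across, 34 mm high; origin at the centre of its underside
- brushes: bystander, loose: dark tin pot with brushes in it, 68 mm across, 182 mm high; origin at the centre of its underside
- measure: bystander, loose: tape measure standing on edge, 31 x 67 x 62 mm; origin at the centre of its underside

How it is judged (in metres and radians):
On the way:
1. the left-hand spindle is unscrewed and clear of its head, the other is still on its own (((y of head_1 in the frame of polisher above 0 m and distance between spindle_1 and head_1 above 0.085 m and (distance between spindle_2 and head_2 below 0.052 m and angle between spindle_2's own z axis and vertical below 0.12 rad)) or (y of head_2 in the frame of polisher above 0 m and distance between spindle_2 and head_2 above 0.085 m and (distance between spindle_1 and head_1 below 0.052 m and angle between spindle_1's own z axis and vertical below 0.12 rad)))), for 0.2 s.
At the end, for the whole second after the job is handed in: The spindle from the left-hand head lies released and still in the empty place: body middle within 9 mm along, 5 mm across and 4 mm in height, direction within 7 degrees, nose to the robot's side like its neighbour; the other spindle stands upright on its own head (((y of head_1 in the frame of polisher above 0 m and x of spindle_1_mid in the frame of slot between -0.009 and 0.009 m and y of spindle_1_mid in the frame of slot between -0.005 and 0.005 m and z of spindle_1_mid in the frame of slot between -0.004 and 0.004 m and x of spindle_1_tip in the frame of slot below -0.04 m and angle between the z axis of spindle_1 and the x axis of slot, either way round below 0.12 rad and linear speed of spindle_1 below 0.02 m/s and contact force between the fingers and spindle_1 below 0.1 N and (distance between spindle_2 and head_2 below 0.052 m and angle between spindle_2's own z axis and vertical below 0.12 rad)) or (y of head_2 in the frame of polisher above 0 m and x of spindle_2_mid in the frame of slot between -0.009 and 0.009 m and y of spindle_2_mid in the frame of slot between -0.005 and 0.005 m and z of spindle_2_mid in the frame of slot between -0.004 and 0.004 m and x of spindle_2_tip in the frame of slot below -0.04 m and angle between the z axis of spindle_2 and the x axis of slot, either way round below 0.12 rad and linear speed of spindle_2 below 0.02 m/s and contact force between the fingers and spindle_2 below 0.1 N and (distance between spindle_1 and head_1 below 0.052 m and angle between spindle_1's own z axis and vertical below 0.12 rad)))); the robot touches nothing.
It fails at once if the spindle of the right-hand head comes off ((y of head_1 in the frame of polisher above 0 m and distance between spindle_2 and head_2 above 0.07 m) or (y of head_2 in the frame of polisher above 0 m and distance between spindle_1 and head_1 above 0.07 m)).
It fails at once if a bystander is pushed more than 40 mm or knocked over (distance of any of felt_wheel_a, compound_tin, flux_bottle, flux_tin, brushes, measure from where it was at the start of the episode above 0.04 m or angle between any of felt_wheel_a, compound_tin, flux_bottle, flux_tin, brushes, measure's own z axis and vertical above 0.6 rad).
It also fails if it takes over 67 s, if anything falls off the work surface, if the arm or the gripper's body presses on something with over 40 N, if the wrist force passes 120 N, or if a joint passes its speed limit or range.

## Working session

There is one attempt and no reset: what is moved stays moved. The work goes in short steps, Python scripts to look and compute and a tool call to move; the robot and the scene stay as the last step left them, time stands still between calls to the robot, and variables do not carry over. Pictures are saved under pics/ and viewed, at most 13 in all, crops included, and the job is handed in when it is done.

Besides the shell and the picture viewer there is one more tool, called after "Call:" as name(argument=value, ...), one argument or row to a line, values as JSON. play_rows: Moves the arm, as the interface text tells. Its arguments: {"type":"object","properties":{"rows":{"type":"array","items":{"type":"array","items":{"type":"array","items":{"type":"number"}}}},"force":{"type":"number"}},"required":["rows"]}

```bash
mkdir -p pics
python3 - <<'E'
from bench import env,cams
import cv2
print(env.get_obs(), env.tip_reach)
for n in("scene","top"):
    cv2.imwrite(f"pics/{n}0.png",cams.snapshot(n)); print(n,cams.camera_info(n))
print(cams.camera_info("wrist"))
E
```

```text
{'t': 0.0, 'joint_pos': array([ 9.46197258e-01,  2.59317975e-01,  1.53608607e+00,  1.26896774e-05,
        1.34805161e+00, -2.02777356e-01]), 'joint_vel': array([-0.00122749, -0.00020232,  0.00160028, -0.00235478, -0.00083575,
        0.00137138]), 'effort': array([ 6.57276105e-04, -4.46024716e+01, -2.90582103e+01, -1.83045513e-04,
        1.15319018e-02, -3.60811907e-05]), 'position': array([224.84096455, 501.38270174, 249.48696454]), 'eef_rot': array([-6.57539421e-01, -3.07123152e+00,  2.67108204e-03]), 'ft_force': array([-1.30666889, -0.92343552, -0.24770411]), 'wrist_torque': array([0.00597483, 0.01242077, 0.03646696]), 'finger_force': 0.0, 'opening': 85.19460165369051} 19.0
scene {'fx': 428.2866161481369, 'fy': 428.2866161481369, 'cx': 277.6563616176014, 'cy': 212.74481115551183, 'distortion': array([0.04134552, 0.        , 0.        , 0.        , 0.        ]), 'R': array([[ 0.56415254, -0.82552933, -0.01527225],
       [-0.48695641, -0.31772632, -0.81358677],
       [ 0.66678735,  0.46642396, -0.58124291]]), 't': array([-341.54176014,  370.25904611,  806.05334067])}
top {'fx': 
[... 272 characters left out ...]
,  2.36841391e-02, -1.63335840e-01],
       [ 1.63312519e-01, -2.92865757e-03, -9.86570040e-01]]), 't': array([ -14.47696362,  564.01495637, 1322.70196114])}
{'fx': 378.5211356412152, 'fy': 378.5211356412152, 'cx': 274.7191739419366, 'cy': 215.2409420371241, 'distortion': array([-0.01448459,  0.        ,  0.        ,  0.        ,  0.        ]), 'hand_eye': array([[-1.83355181e-04, -9.58997483e-01, -2.83414526e-01,
         7.26958840e+01],
       [ 9.99999884e-01, -4.98100005e-05, -4.78407005e-04,
         2.52511283e-01],
       [ 4.44674237e-04, -2.83414581e-01,  9.58997381e-01,
        -1.24718109e+02],
       [ 0.00000000e+00,  0.00000000e+00,  0.00000000e+00,
         1.00000000e+00]])}
```

View pics/top0.png

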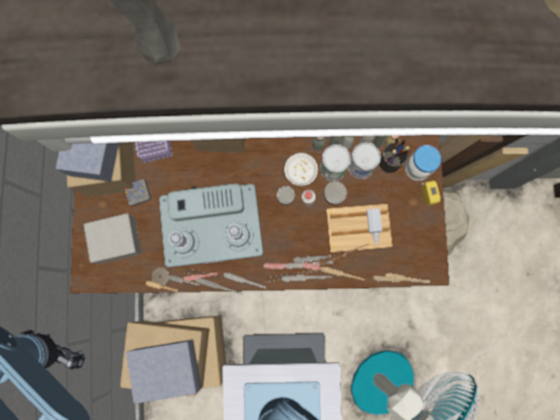

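View pics/scene0.png

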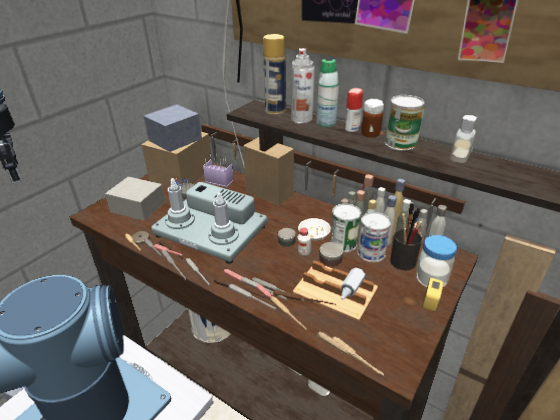

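The top view shows the polisher at about (210,225) with heads at (181,240) and (237,233). The rest is at (360,228), with its empty place to the left at about x=345. In the scene view the left nose tip is at about (176,181).

```bash
cat > h.py <<'E'
from bench import env,cams
import numpy as np,cv2
from scipy.spatial.transform import Rotation as Rn
def cam(n,obs=None):
    c=cams.camera_info(n);K=np.array([[c['fx'],0,c['cx']],[0,c['fy'],c['cy']],[0,0,1]])
    if n=='wrist':
        o=obs or env.get_obs();T=np.eye(4);T[:3,:3]=Rn.from_rotvec(o['eef_rot']).as_matrix();T[:3,3]=o['position']
        M=np.linalg.inv(T@c['hand_eye']);R,t=M[:3,:3],M[:3,3]
    else: R,t=c['R'],c['t']
    return K,c['distortion'],R,np.asarray(t)
def ray(C,uv,z):
    K,d,R,t=C;p=cv2.undistortPoints(np.array([[uv]],float),K,d)[0,0]
    D=R.T@np.array([p[0],p[1],1]);o=-R.T@t
    return (o+D*(z-o[2])/D[2]).round(1)
def proj(C,X):
    K,d,R,t=C;return cv2.projectPoints(np.array([X],float),cv2.Rodrigues(R)[0],t,K,d)[0][0,0].round(1)
def tool(o,X):  # world pt -> tool coords
    return (Rn.from_rotvec(o['eef_rot']).inv().apply(np.array(X)-o['position'])).round(1)
def yaw(o):
    M=Rn.from_rotvec(o['eef_rot']).as_matrix();return np.degrees(np.arctan2(M[1,0],M[0,0])).round(2)
E
python3 - <<'E'
from h import *
S=cam('scene');T=cam('top')
print('tips scene',ray(S,(176,181),178),ray(S,(220,195),178))
print('top heads',ray(T,(183,243),84),ray(T,(238,235),84))
for p in [(327,208),(389,205),(391,247),(329,250),(160,190),(255,186),(262,260),(163,264)]: print('top',p,ray(T,p,15))
for p in [(375,210),(376,240)]: print('neigh',ray(T,p,45))
print('tins',[ray(T,p,20) for p in [(287,195),(308,197),(335,192),(272,266),(295,262),(240,280)]])
o=env.get_obs();print(yaw(o),Rn.from_rotvec(o['eef_rot']).as_matrix().round(2))
im=cams.snapshot('top');cv2.imwrite('pics/top1.png',cv2.resize(im[160:300,140:410],(800,415),interpolation=cv2.INTER_CUBIC))
E
```

```text
tips scene [480.7 236.5 178. ] [492.5  94.8 178. ]
top heads [478.5 250.3  84. ] [496.6 104.1  84. ]
top (327, 208) [ 574.8 -138.6   15. ]
top (389, 205) [ 579.2 -313.9   15. ]
top (391, 247) [ 460.8 -313.    15. ]
top (329, 250) [ 457.2 -139.9   15. ]
top (160, 190) [638.1 332.5  15. ]
top (255, 186) [642.5  61.7  15. ]
top (262, 260) [434.1  45.3  15. ]
top (163, 264) [428.3 320.8  15. ]
neigh [ 561.  -267.9   45. ]
neigh [ 478.4 -266.5   45. ]
tins [array([613.5, -27.7,  20. ]), array([606.4, -86.2,  20. ]), array([ 618.9, -162.3,   20. ]), array([416.7,  18. ,  20. ]), array([426.2, -45.2,  20. ]), array([380.4, 106.1,  20. ])]
155.83 [[-0.91  0.41 -0.  ]
 [ 0.41  0.91 -0.  ]
 [ 0.   -0.   -1.  ]]
```

View pics/top1.png

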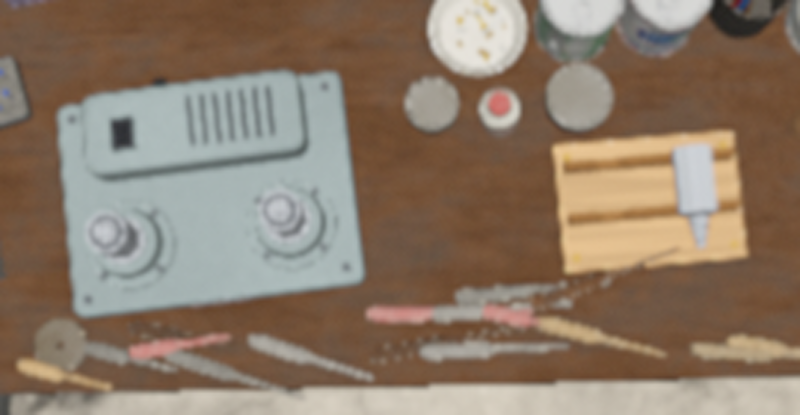

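Call:
play_rows(
  rows=[
    [[-34,-13,-2.5,-2.4,85],[-34,-13,-2.5,-2.4,85],[-34,-13,-2.5,-2.4,85],[-34,-13,-2.5,-2.4,85],[-34,-13,-2.5,-2.4,85],[-34,-13,-2.5,-2.4,85],[-34,-13,-2.5,-2.4,85],[-34,-13,-2.5,-2.4,85],[-34,-13,-2.5,-2.4,85],[0,0,0,0,85]],
  ],
)

```text
t: 0.98
position: [496.1, 309.2, 272.5]
eef_rot: [0.075, 3.137, -0.002]
ft_force: [0.5, -0.4, 0.6]
opening: 85.4
finger_force: 0.0
```

Run:
```python
from h import *
o=env.get_obs();im=cams.snapshot('wrist');cv2.imwrite('pics/w1.png',im)
print(o['t'],o['position'],yaw(o)); C=cam('wrist',o)
print(proj(C,(480,243,178)),proj(C,(480,243,84)),proj(C,tuple(o['position'][:2])+(146,)))
```

```text
0.9833 [496.05398113 309.16978928 272.49198189] 177.26
[163.1 206.7] [194.9 177. ] [274.5 212.4]
```

View pics/w1.png

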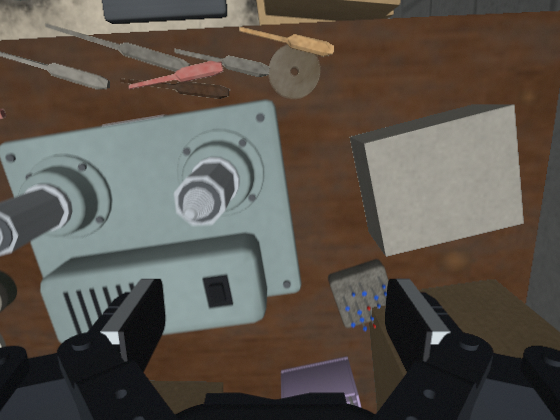

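The wrist view shows the left spindle's nose tip at about (197,209) and its flange at about (221,170). The felt wheel is at (294,73).

Run:
```python
from h import *
o=env.get_obs();C=cam('wrist',o)
for p,z in [((197,209),178),((205,193),146),((221,170),65),((221,170),46)]:
    X=ray(C,p,z);print(p,X,tool(o,X))
```

```text
(197, 209) [479.1 264.9 178. ] [ 11.8 -46.3  94.2]
(205, 193) [476.6 264.3 146. ] [ 14.3 -47.  126.2]
(221, 170) [474.7 264.2  65. ] [ 16.2 -47.2 207.2]
(221, 170) [477.8 261.3  46. ] [ 12.9 -49.9 226.2]
```

Call:
play_rows(
  rows=[
    [[4,-16,8,0,85],[5,-16,7,0,85],[4,-14.5,5,0,85],[0,0,0,0,85]],
  ],
)

```text
t: 1.37
position: [472.6, 265.4, 251.3]
eef_rot: [-0.071, -3.137, 0.003]
ft_force: [-1.0, 0.9, -0.5]
opening: 85.0
finger_force: 0.0
```

Run:
```python
from h import *
o=env.get_obs();im=cams.snapshot('wrist')
print(o['t'],o['position'],yaw(o)); C=cam('wrist',o)
print(proj(C,(477.5,264.5,178)),proj(C,(477.5,264.5,146)))
cv2.imwrite('pics/w2.png',cv2.resize(im[100:300,140:400],(780,600),interpolation=cv2.INTER_CUBIC))
```

```text
1.3667 [472.64690439 265.40852747 251.33843652] 177.39
[273.1 248.2] [273.4 230.1]
```

View pics/w2.png

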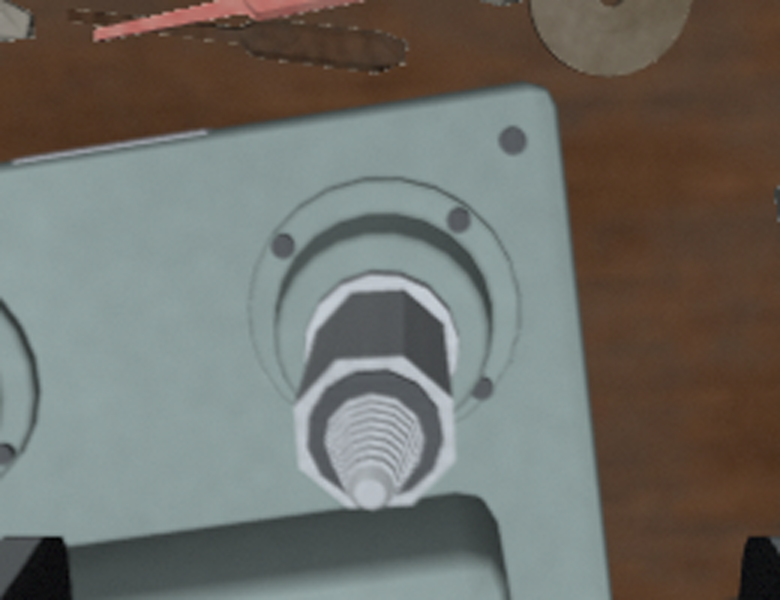

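The top face of the body (z=146) is centred at about crop (375,436), with the nose tip at crop (371,490). The octagon is nearly square to the tool, so I'll measure it.

```bash
cat > oct.py <<'E'
from h import *
o=env.get_obs();im=cams.snapshot('wrist');C=cam('wrist',o)
g=im.min(2).astype(int)
m=((g>185)&((im.max(2).astype(int)-g)<25)).astype(np.uint8); m[:215]=0;m[270:]=0;m[:,:230]=0;m[:,300:]=0
n,l,s,_=cv2.connectedComponentsWithStats(m);k=1+np.argmax(s[1:,4]);print(s[k])
h=cv2.convexHull(np.argwhere(l==k)[:,::-1].astype(np.float32))[:,0]
P=np.array([ray(C,p,146)[:2] for p in h])
M=Rn.from_rotvec(o['eef_rot']).as_matrix()
Q=(P-o['position'][:2])@M[:2,:2]
print(Q.round(1).tolist())
for a in range(-24,25,3):
    w=[]
    for b in (0,45,90,135):
        d=np.array([np.cos(np.radians(a+b)),np.sin(np.radians(a+b))]);q=Q@d;w+=[q.max()-q.min(),(q.max()+q.min())/2]
    print(a,np.round(w,1))
for p,z in [((263.7,263.3),178),((265,245.3),146)]: print(ray(C,p,z),tool(o,ray(C,p,z)))
E
python3 oct.py
```

```text
[284 230   4   4  10]
[[-7.3, 8.3], [-7.4, 7.0], [-6.7, 6.2], [-5.3, 7.6], [-6.0, 8.2]]
-24 [ 2.1 -9.   2.1 -3.3  2.1  4.   2.1  9.3]
-21 [ 2.1 -8.7  2.1 -2.8  2.1  4.5  2.1  9.5]
-18 [ 2.1 -8.5  2.1 -2.4  2.1  4.9  2.1  9.6]
-15 [ 2.1 -8.2  2.1 -1.9  2.1  5.3  2.1  9.8]
-12 [ 2.1 -7.8  2.  -1.4  2.1  5.7  2.   9.9]
-9 [ 2.1 -7.5  2.  -0.9  2.1  6.1  2.  10. ]
-6 [ 2.  -7.1  2.  -0.4  2.   6.5  2.  10. ]
-3 [ 2.  -6.7  1.9  0.1  2.   6.9  1.9 10.1]
0 [ 2.  -6.4  1.9  0.6  2.   7.3  1.9 10.1]
3 [ 2.1 -6.   1.9  1.1  2.1  7.6  1.9 10. ]
6 [ 2.1 -5.6  2.   1.6  2.1  7.9  2.   9.9]
9 [ 2.1 -5.1  2.   2.1  2.1  8.3  2.   9.8]
12 [ 2.1 -4.7  2.   2.6  2.1  8.6  2.   9.6]
15 [ 2.1 -4.3  2.1  3.1  2.1  8.8  2.1  9.4]
18 [ 2.1 -3.8  2.1  3.5  2.1  9.1  2.1  9.2]
21 [ 2.1 -3.3  2.1  4.   2.1  9.3  2.1  9. ]
24 [ 2.1 -2.8  2.1  4.5  2.1  9.5  2.1  8.7]
[487.9 260.  178. ] [-14.7  -5.9  74.2]
[489.1 259.8 146. ] [-16.   -6.  106.2]
```

```bash
sed -i 's/g>185/g>165/; s/m\[:215\]=0;m\[270:\]=0/m[:210]=0;m[273:]=0/' oct.py
python3 - <<'E'
from h import *
o=env.get_obs();print(o['position'],yaw(o),o['joint_vel'].round(3))
im=cams.snapshot('wrist');g=im.min(2)
print(g[245,225:310:2]);print(g[205:280:2,258]);
o=env.get_obs();print(o['position'])
E
python3 oct.py
```

```text
[474.39805424 267.30796816 252.84760592] 177.41 [ 0.011  0.009 -0.034  0.001 -0.001 -0.   ]
[137 139 140 140 142 168 183 108  87  86 157 161 171 153 174 151 144 157
 141 138 168 154 169 155 155 164 103  85  87 154 182 169 139 139 138 138
 137 137 139 139 142 141 141]
[ 87  86  84  86  84 132 188 146  86  84  84 120 166 176 150 153 180 154
 152 177 150 164 181 167 164 170 183 182 183 184 116  62  65  66  68  69
  70  71]
[474.89649068 267.70601774 253.14719655]
[234 214  53  50 567]
[[-18.4, 7.8], [-28.3, -1.3], [-29.0, -10.6], [-29.0, -15.3], [-28.3, -16.7], [-25.4, -19.9], [-21.9, -23.8], [-19.8, -25.6], [-14.2, -26.1], [-5.9, -25.9], [-1.8, -22.5], [4.3, -16.6], [4.9, -4.5], [4.9, -3.2], [1.5, 0.6], [-2.5, 5.1], [-4.5, 7.1], [-11.4, 7.8]]
-24 [ 35.9  -7.3  36.  -14.6  36.1 -13.4  35.9  -4.1]
-21 [ 35.9  -8.   35.9 -14.8  36.1 -13.   35.9  -3.3]
-18 [ 35.7  -8.7  35.7 -15.   35.9 -12.6  35.7  -2.5]
-15 [ 35.4  -9.3  35.4 -15.1  35.6 -12.1  35.4  -1.8]
-12 [ 35.   -9.9  35.1 -15.2  35.2 -11.6  35.1  -1. ]
-9 [ 34.5 -10.5  34.7 -15.3  34.7 -11.1  34.6  -0.2]
-6 [ 34.  -11.   34.2 -15.4  34.2 -10.5  34.1   0.6]
-3 [ 33.5 -11.6  33.8 -15.3  34.   -9.8  33.7   1.3]
0 [ 33.9 -12.1  34.1 -15.2  33.9  -9.1  33.8   2.1]
3 [ 34.5 -12.5  34.6 -15.   34.3  -8.4  34.4   2.9]
6 [ 35.  -13.   35.1 -14.8  34.8  -7.7  34.9   3.7]
9 [ 35.3 -13.4  35.5 -14.6  35.2  -7.   35.3   4.4]
12 [ 35.6 -13.7  35.8 -14.4  35.6  -6.3  35.6   5.2]
15 [ 35.9 -14.1  36.  -14.1  35.8  -5.6  35.8   5.9]
18 [ 36.  -14.4  36.1 -13.8  35.9  -4.8  35.9   6.6]
21 [ 36.  -14.6  36.1 -13.4  35.9  -4.1  35.9   7.3]
24 [ 35.9 -14.8  36.1 -13.   35.9  -3.3  35.9   8. ]
[489.8 261.1 178. ] [-15.2  -6.   75.1]
[491.1 261.  146. ] [-16.5  -6.1 107.1]
```

Call:
play_rows(
  rows=[
    [[-6,-4.6,0,-2,85],[-6,-4.6,0,0,85],[0,0,0,0,85],[0,0,0,0,85],[0,0,0,0,85]],
  ],
)

```text
t: 1.98
position: [487.0, 257.6, 252.8]
eef_rot: [-0.016, -3.141, -0.0]
ft_force: [-0.8, -0.2, -0.3]
opening: 84.9
finger_force: 0.0
```

```bash
sed -i 's/m\[:210\]=0;m\[273:\]=0;m\[:,:230\]=0;m\[:,300:\]=0/m[:180]=0;m[255:]=0;m[:,:235]=0;m[:,320:]=0/; s/range(-24,25,3)/range(-6,7,2)/' oct.py; python3 oct.py | head -12; python3 -c "
from h import *
o=env.get_obs();print(o['t'],o['position'],yaw(o),o['joint_vel'].round(3))"
```

```text
[248 195  54  51 543]
[[-5.8, 17.3], [-16.1, 7.7], [-16.1, -6.7], [-13.2, -9.9], [-7.1, -16.2], [4.4, -16.7], [7.0, -16.6], [16.8, -7.0], [17.4, 6.2], [17.4, 6.8], [8.3, 16.4], [7.6, 17.1]]
-6 [34.2  0.3 34.5  0.6 34.7  0.5 34.4 -0.1]
-4 [33.8  0.3 34.1  0.6 34.3  0.4 34.  -0.1]
-2 [33.5  0.4 33.8  0.5 33.9  0.4 33.5 -0.1]
0 [33.5  0.7 34.   0.5 34.   0.3 33.7  0. ]
2 [34.   0.7 34.4  0.5 34.4  0.4 34.1 -0. ]
4 [34.4  0.7 34.8  0.5 34.7  0.3 34.5 -0. ]
6 [34.8  0.7 35.2  0.5 35.1  0.3 34.8 -0.1]
[501.9 251.6 178. ] [-15.   -5.9  74.8]
[503.2 251.5 146. ] [-16.3  -6.  106.8]
2.0333 [486.83022389 257.62059593 252.76714336] 179.41 [ 0.001 -0.004  0.003 -0.001  0.002 -0.005]
```

Call:
play_rows(
  rows=[
    [[0,0,30,-0.8,85],[0,0,35,0,75],[0,0,35,0,65],[0,0,22,0,60],[0,0,0,0,50],[0,0,0,0,30],[0,0,0,0,30],[0,0,0,0,30],[0,0,0,0,30],[0,0,0,0,30]],
  ],
  force=60,
)

```text
t: 2.87
position: [487.6, 257.6, 132.0]
eef_rot: [-0.006, 3.139, 0.001]
ft_force: [-0.1, 0.7, -2.6]
opening: 35.6
finger_force: 60.2
```

```bash
cat > s.py <<'E'
from h import *
o=env.get_obs()
for k in('t','position','ft_force','wrist_torque','opening','finger_force'): print(k,np.round(o[k],2))
print('yaw',yaw(o),'q',o['joint_pos'].round(2))
E
python3 s.py
```

```text
t 2.87
position [487.64 257.56 132.04]
ft_force [-0.09  0.72 -2.63]
wrist_torque [ 0.01 -0.03  0.04]
opening 35.61
finger_force 60.15
yaw -179.77 q [ 0.28  0.37  1.69  0.    1.08 -1.29]
```

Call:
play_rows(
  rows=[
    [[0,0,0,4,30],[0,0,0,4,30],[0,0,0,4,30],[0,0,0,4,30],[0,0,0,4,30],[0,0,0,0,30],[0,0,0,0,30]],
  ],
)

```text
t: 3.45
position: [487.3, 257.4, 131.4]
eef_rot: [0.536, 3.095, 0.001]
ft_force: [0.5, 0.9, -2.4]
opening: 35.5
finger_force: 60.2
```

```bash
python3 s.py
```

```text
t 3.45
position [487.29 257.36 131.36]
ft_force [ 0.49  0.88 -2.4 ]
wrist_torque [-0.05 -0.01 -0.03]
opening 35.53
finger_force 60.17
yaw 160.35 q [ 0.28  0.37  1.69 -0.    1.08 -0.94]
```

Call:
play_rows(
  rows=[
    [[0,0,0,6,30],[0,0,0,6,30],[0,0,0,6,30],[0,0,0,6,30],[0,0,0,6,30],[0,0,0,6,30],[0,0,0,5,30],[0,0,0,5,30],[0,0,0,0,30],[0,0,0,0,30]],
  ],
)

```text
t: 4.28
position: [487.1, 257.4, 131.1]
eef_rot: [1.7, 2.641, 0.001]
ft_force: [0.0, 0.8, -1.6]
opening: 35.6
finger_force: 60.3
```

```bash
python3 s.py
```

```text
t 4.28
position [487.09 257.42 131.07]
ft_force [ 0.01  0.84 -1.6 ]
wrist_torque [0.04 0.04 0.01]
opening 35.63
finger_force 60.35
yaw 114.45 q [ 0.28  0.37  1.69  0.    1.08 -0.14]
```

Call:
play_rows(
  rows=[
    [[0,0,-2,0,30],[0,0,-3,0,30],[0,0,-3,0,30],[0,0,0,0,30]],
  ],
)

```text
t: 4.62
position: [487.5, 257.5, 139.7]
eef_rot: [1.704, 2.638, 0.002]
ft_force: [0.1, -0.3, -2.8]
opening: 35.8
finger_force: 60.3
```

```bash
python3 s.py
```

```text
t 4.62
position [487.49 257.46 139.69]
ft_force [ 0.06 -0.34 -2.84]
wrist_torque [-0.01  0.07 -0.05]
opening 35.75
finger_force 60.35
yaw 114.29 q [ 0.28  0.36  1.68 -0.    1.1  -0.14]
```

Call:
play_rows(
  rows=[
    [[0,0,-15,0,30],[0,0,-25,0,30],[0,0,-25,0,30],[0,0,-25,0,30],[0,0,-20,6,30],[0,0,0,6,30],[0,0,0,6,30],[0,0,0,6.4,30],[0,0,0,0,30],[0,0,0,0,30]],
  ],
)

```text
t: 5.45
position: [486.9, 257.3, 248.8]
eef_rot: [2.221, 2.222, -0.0]
ft_force: [0.2, -0.2, -3.3]
opening: 35.5
finger_force: 60.5
```

Call:
play_rows(
  rows=[
    [[-15,2,0,0,30],[-30,3,0,0,30],[-30,3,0,0,30],[-30,3,0,0,30],[-30,3,0,0,30],[-30,3,0,0,30],[-30,3,0,0,30],[-30,2,0,0,30],[-20,0,0,0,30],[-10,0,0,0,30]],
  ],
)

```text
t: 6.28
position: [508.3, -0.4, 248.7]
eef_rot: [2.223, 2.219, -0.001]
ft_force: [-0.1, -0.2, -2.6]
opening: 35.6
finger_force: 60.5
```

Call:
play_rows(
  rows=[
    [[0,0,0,0,30],[0,0,0,0,30],[0,0,0,0,30]],
  ],
)

```text
t: 6.53
position: [508.1, 3.3, 248.7]
eef_rot: [-2.222, -2.219, -0.001]
ft_force: [-0.4, 0.7, -4.0]
opening: 35.7
finger_force: 60.5
```

```bash
python3 s.py
python3 - <<'E'
from h import *
im=cams.snapshot('wrist');cv2.imwrite('pics/w3.png',im)
E
```

```text
t 6.53
position [508.12   3.31 248.75]
ft_force [-0.44  0.71 -3.97]
wrist_torque [-0.01 -0.08 -0.04]
opening 35.66
finger_force 60.47
yaw 89.93 q [-0.21  0.18  1.63  0.    1.32 -0.21]
```

View pics/w3.png

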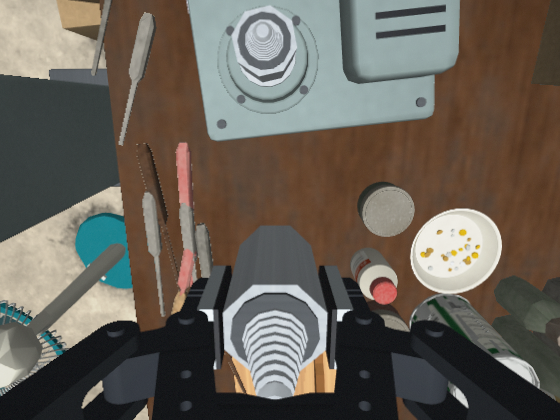

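The spindle is held with its nose up. The polisher's lower-right edge runs from (215,139) to (435,117), and a grey tin is at (387,210). The bottle foot is near (368,258), and the shafts and tools lie at px x<215.

Run:
```python
from h import *
C=cam('wrist')
for p,z in [((215,139),38),((435,117),38),((370,255),0),((352,262),0),((387,213),30),((358,213),30),((212,260),0),((195,300),0),((192,150),0)]: print(p,ray(C,p,z))
```

```text
(215, 139) [455.4  46.4  38. ]
(435, 117) [645.6  65.   38. ]
(370, 255) [608.7 -78.5   0. ]
(352, 262) [590.  -86.5   0. ]
(387, 213) [613.7 -23.4  30. ]
(358, 213) [586.2 -23.3  30. ]
(212, 260) [440.5 -84.1   0. ]
(195, 300) [ 419.4 -131.8    0. ]
(192, 150) [426.5  32.4   0. ]
```

Call:
play_rows(
  rows=[
    [[0,0,20,0,30],[0,0,30,0,30],[0,0,35,0,30],[0,0,35,0,30],[0,0,35,0,30],[0,0,25,0,30],[0,0,12,0,30],[0,0,5,0,30],[0,0,0,0,30],[0,0,0,0,30]],
  ],
)

```text
t: 7.42
position: [508.9, 2.9, 52.4]
eef_rot: [2.223, 2.219, 0.001]
ft_force: [0.2, -0.5, -2.3]
opening: 35.4
finger_force: 60.5
```

```bash
python3 s.py
```

```text
t 7.42
position [508.94   2.85  52.45]
ft_force [ 0.22 -0.5  -2.27]
wrist_torque [ 0.03  0.02 -0.01]
opening 35.35
finger_force 60.54
yaw 89.91 q [-0.21  0.41  1.87  0.    0.86 -0.21]
```

Call:
play_rows(
  rows=[
    [[0,0,2,0,30],[0,0,1.5,0,30],[0,0,1,0,30],[0,0,0.5,0,30],[0,0,0,0,30],[0,0,0,0,30]],
  ],
)

```text
t: 7.92
position: [508.4, 2.2, 47.0]
eef_rot: [2.225, 2.218, 0.0]
ft_force: [-0.7, -0.0, -3.1]
opening: 35.2
finger_force: 60.5
```

```bash
python3 s.py|head -3
```

```text
t 7.92
position [508.36   2.18  47.02]
ft_force [-0.71 -0.01 -3.12]
```

Call:
play_rows(
  rows=[
    [[0,0,0.7,0,30],[0,0,0.7,0,30],[0,0,0,0,30],[0,0,0,0,30]],
  ],
)

```text
t: 8.25
position: [508.5, 2.1, 46.4]
eef_rot: [2.224, 2.218, 0.0]
ft_force: [-2.3, 0.3, 7.3]
opening: 35.2
finger_force: 61.8
```

```bash
python3 s.py|head -3
```

```text
t 8.25
position [508.47   2.13  46.39]
ft_force [-2.29  0.34  7.33]
```

Call:
play_rows(
  rows=[
    [[0,0,0,0,60],[0,0,0,0,60],[0,0,0,0,60],[0,0,-25,0,60],[0,0,-30,0,60],[0,0,-28,0,40],[0,0,0,0,0],[15,0,0,0,0],[15,0,0,0,0],[0,0,0,0,0]],
  ],
)

```text
t: 9.08
position: [507.9, 34.0, 128.1]
eef_rot: [-2.223, -2.219, -0.001]
ft_force: [-0.3, -0.1, -0.3]
opening: 0.1
finger_force: 0.0
```

Call:
play_rows(
  rows=[
    [[0,0,0,0,0],[0,0,0,0,0],[0,0,14,0,0],[0,0,17,0,0],[0,0,0,0,0],[0,0,0,0,0]],
  ],
)

```text
t: 9.58
position: [507.6, 31.8, 96.6]
eef_rot: [-2.224, -2.216, 0.003]
ft_force: [-0.2, -0.2, -0.0]
opening: -0.0
finger_force: 0.0
```

```bash
python3 s.py
python3 - <<'E'
from h import *
im=cams.snapshot('wrist');cv2.imwrite('pics/w4.png',im)
E
```

```text
t 9.58
position [507.58  31.79  96.6 ]
ft_force [-0.15 -0.24 -0.02]
wrist_torque [ 0.01 -0.03  0.04]
opening -0.02
finger_force 0.0
yaw 89.8 q [-0.16  0.35  1.83 -0.    0.97 -0.15]
```

View pics/w4.png

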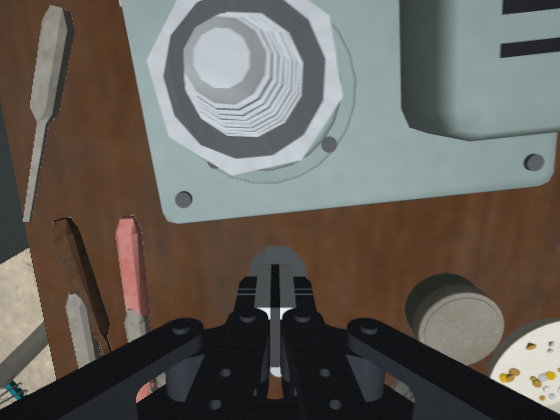

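The other spindle is still on its head. Mine is hidden behind the closed fingers. Now I'll push it over.

Call:
play_rows(
  rows=[
    [[-6,0,0,0,0],[-6,0,0,0,0],[-6,0,0,0,0],[-6,0,0,0,0],[-6,0,0,0,0],[-6,0,0,0,0],[-6,0,0,0,0],[-6,0,0,0,0],[-4,0,0,0,0],[0,0,0,0,0]],
  ],
)

```text
t: 10.47
position: [508.2, -20.7, 97.4]
eef_rot: [2.226, 2.217, -0.0]
ft_force: [0.1, -0.1, 0.7]
opening: 0.2
finger_force: 0.0
```

Call:
play_rows(
  rows=[
    [[0,0,-40,0,0],[0,0,-40,0,0],[0,0,-40,0,0],[0,0,-30,0,85],[20,0,0,0,85],[20,0,0,0,85],[0,0,0,0,85],[0,0,0,0,85],[0,0,0,0,85],[0,0,0,0,85]],
  ],
)

```text
t: 11.3
position: [508.2, 19.8, 247.0]
eef_rot: [-2.225, -2.218, 0.001]
ft_force: [-0.6, 0.4, -0.8]
opening: 83.2
finger_force: 0.0
```

```bash
python3 s.py
python3 - <<'E'
from h import *
im=cams.snapshot('wrist');cv2.imwrite('pics/w5.png',im)
E
```

```text
t 11.3
position [508.17  19.78 247.  ]
ft_force [-0.62  0.42 -0.83]
wrist_torque [-0.02 -0.01  0.07]
opening 83.22
finger_force 0.0
yaw 89.82 q [-0.18  0.19  1.64 -0.    1.32 -0.18]
```

View pics/w5.png

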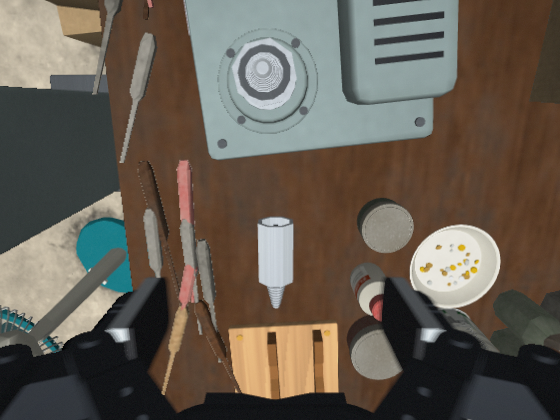

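It lies on the bench with its nose to -y: foot at about (275,220), shoulder at (276,288), tip at (277,306). The rest's rails are visible below it.

Run:
```python
from h import *
o=env.get_obs();C=cam('wrist',o);im=cams.snapshot('wrist')
g=im.min(2).astype(int);m=((g>135)&(im.max(2)-g<35)).astype(np.uint8);m[:200]=0;m[318:]=0;m[:,:240]=0;m[:,320:]=0
n,l,s,_=cv2.connectedComponentsWithStats(m);k=1+np.argmax(s[1:,4]);print(s[k])
for v in range(228,286,8):
    u=np.where(l[v]==k)[0]; print(v,u.min(),u.max(),[ray(C,(x,v),22)[:2].tolist() for x in (u.min()-.5,u.max()+.5)])
print(ray(C,(275,s[k][1]),30),ray(C,(277,s[k][1]+s[k][3]),17),ray(C,(276,288),25))
print('foot/tip',s[k][1],s[k][1]+s[k][3])
for p in [(229,328),(338,324)]: print('rest edge z32?',ray(C,p,10),ray(C,p,32))
```

```text
[ 258  224   35   84 2276]
228 258 292 [[490.5, -24.2], [524.6, -24.3]]
236 258 292 [[490.4, -32.5], [524.7, -32.6]]
244 258 292 [[490.2, -40.8], [524.7, -40.9]]
252 258 292 [[490.1, -49.3], [524.8, -49.4]]
260 258 292 [[490.0, -57.9], [524.9, -58.0]]
268 259 292 [[490.8, -66.6], [525.0, -66.7]]
276 259 292 [[490.7, -75.4], [525.1, -75.5]]
284 264 286 [[495.6, -84.3], [519.1, -84.4]]
[507.6 -17.6  30. ] [ 509.3 -114.8   17. ] [508.3 -87.3  25. ]
foot/tip 224 308
rest edge z32? [ 456.8 -143.5   10. ] [ 459.9 -129.1   32. ]
rest edge z32? [ 575.9 -138.8   10. ] [ 571.8 -124.8   32. ]
```

Call:
play_rows(
  rows=[
    [[-20,0,20,0,62],[-30,-0.5,30,0,62],[-20.8,0,35,0,62],[0,0,35,0,62],[0,0,35,0,62],[0,0,30,0,62],[0,0,20,0,62],[0,0,10,0,62],[0,0,5,0,62],[0,0,0,0,62]],
  ],
)

```text
t: 12.23
position: [507.5, -50.2, 27.4]
eef_rot: [-2.224, -2.217, 0.001]
ft_force: [-0.2, 0.6, -0.6]
opening: 62.0
finger_force: 0.0
```

```bash
python3 s.py
```

```text
t 12.23
position [507.48 -50.23  27.4 ]
ft_force [-0.18  0.63 -0.61]
wrist_torque [-0.08  0.05 -0.02]
opening 62.03
finger_force 0.0
yaw 89.81 q [-0.32  0.45  1.89 -0.    0.8  -0.31]
```

Close, then lift.

Call:
play_rows(
  rows=[
    [[0,0,2.5,0,50],[0,0,0,0,30],[0,0,0,0,30],[0,0,0,0,30],[0,0,0,0,30],[0,0,0,0,30],[0,0,0,0,30]],
  ],
  force=60,
)

```text
t: 12.82
position: [508.9, -50.3, 26.9]
eef_rot: [2.222, 2.216, 0.002]
ft_force: [0.5, 0.1, 6.2]
opening: 34.8
finger_force: 60.0
```

```bash
python3 s.py
```

```text
t 12.82
position [508.86 -50.34  26.88]
ft_force [0.54 0.06 6.16]
wrist_torque [ 0.02 -0.05 -0.02]
opening 34.79
finger_force 59.96
yaw 89.84 q [-0.32  0.45  1.89 -0.    0.8  -0.31]
```

Call:
play_rows(
  rows=[
    [[0,0,-10,0,30],[0,0,-30,0,30],[0,0,-40,0,30],[0,0,-40,0,30],[0,0,-40,0,30],[0,0,-40,7,30],[0,0,-20,7,30],[0,0,0,7,30],[0,0,0,7,30],[0,0,0,7,30]],
  ],
)

```text
t: 13.65
position: [507.0, -49.7, 246.4]
eef_rot: [2.793, 1.438, 0.0]
ft_force: [0.2, -0.2, -2.4]
opening: 34.9
finger_force: 60.9
```

Call:
play_rows(
  rows=[
    [[0,0,0,7,30],[0,0,0,7,30],[0,0,0,7,30],[0,0,0,7,30],[0,0,0,7,30],[0,0,0,7,30],[0,0,0,7,30],[0,0,0,6,30],[0,0,0,0,30],[0,0,0,0,30]],
  ],
)

```text
t: 14.48
position: [507.1, -49.8, 245.5]
eef_rot: [-3.141, -0.001, 0.001]
ft_force: [0.4, -0.6, -2.9]
opening: 34.9
finger_force: 60.9
```

Call:
play_rows(
  rows=[
    [[-25,20,0,0,30],[-25,20,0,0,30],[-18,20,0,0,30],[0,0,0,0,30],[0,0,0,0,30],[0,0,0,0,30]],
  ],
)

```text
t: 14.98
position: [439.7, -109.7, 245.8]
eef_rot: [-3.141, 0.003, -0.001]
ft_force: [0.0, 0.4, -3.3]
opening: 34.6
finger_force: 60.9
```

```bash
python3 s.py
python3 - <<'E'
from h import *
im=cams.snapshot('wrist');cv2.imwrite('pics/w6.png',im)
E
```

```text
t 14.98
position [ 439.68 -109.69  245.75]
ft_force [ 0.02  0.44 -3.32]
wrist_torque [-0.01 -0.08 -0.05]
opening 34.63
finger_force 60.91
yaw -0.12 q [-0.49  0.09  1.76  0.    1.3   1.08]
```

View pics/w6.png

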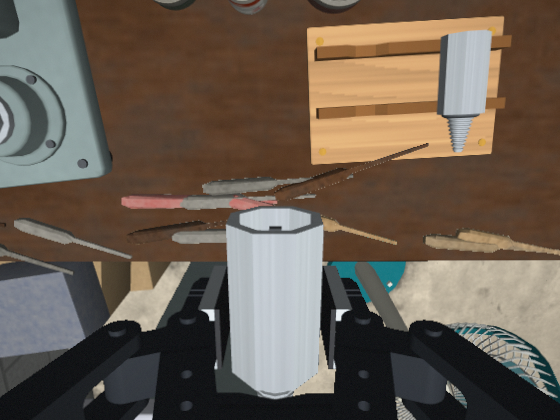

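The foot's hollow faces the camera, so the nose points to -x. The rest's board corners are at about (307,27), (503,16), (492,155) and (313,164). I'll refine them with a mask.

Run:
```python
from h import *
o=env.get_obs();C=cam('wrist',o);im=cams.snapshot('wrist')
b,g,r=[im[...,i].astype(int) for i in range(3)]
m=((r-b>50)&(r>150)).astype(np.uint8);m[:8]=0;m[172:]=0;m[:,:295]=0;m[:,515:]=0
m=cv2.morphologyEx(m,cv2.MORPH_OPEN,np.ones((3,3)))
P=lambda u,v,z=10:ray(C,(u,v),z)[:2]
L=[];T=[];B=[]
for v in range(35,158,6):
    u=np.where(m[v])[0]; L.append(P(u.min()-.5,v))
for u in range(325,432,6):
    v=np.where(m[:,u])[0]; T.append(P(u,v.min()-.5)); B.append(P(u,v.max()+.5))
for n,E in (('L',L),('T',T),('B',B)):
    vx,vy,x,y=cv2.fitLine(np.float32(E),cv2.DIST_HUBER,0,.01,.01).ravel();a=np.degrees(np.arctan2(vy,vx));print(n,(x,y),a%180)
for p in [(307,27),(503,16),(492,155),(313,164)]: print(P(*p))
# rail: edge transitions along columns
gray=r
for u in (340,370,400): print(u,m[20:170,u].nonzero()[0][[0,-1]]+20, r[35:125:3,u].tolist())
# neighbour spindle
w=((im.min(2)>120)&(im.max(2).astype(int)-im.min(2)<40)).astype(np.uint8);w[:,:425]=0;w[160:]=0;w[:15]=0
for v in (45,60,75,90,105):
    u=np.where(w[v])[0];print(v,P(u.min()-.5,v,46),P(u.max()+.5,v,46))
print('neigh tip',P(460,152,41),'foot top',P(468,30,58))
```

```text
L (np.float32(509.28), np.float32(-140.87)) 3.041145
T (np.float32(578.39), np.float32(-196.04)) 92.94339
B (np.float32(459.31), np.float32(-205.06)) 93.4346
[ 575.5 -137.3]
[ 584.7 -307.1]
[ 464.6 -316.2]
[ 456.  -145.6]
340 [ 26 162] [223, 224, 226, 221, 141, 142, 141, 141, 64, 196, 200, 205, 203, 206, 212, 215, 205, 214, 220, 223, 201, 209, 211, 221, 113, 144, 144, 143, 202, 221]
370 [ 24 161] [221, 227, 223, 204, 154, 157, 156, 125, 215, 222, 212, 204, 202, 205, 208, 207, 204, 218, 223, 222, 213, 199, 214, 218, 157, 157, 157, 214, 228, 223]
400 [ 23 159] [225, 223, 198, 144, 144, 146, 121, 151, 216, 220, 222, 219, 201, 196, 207, 199, 207, 221, 224, 215, 218, 208, 215, 146, 146, 145, 145, 219, 231, 220]
45 [ 556.2 -246.3] [ 556.4 -281.4]
60 [ 545.1 -246.8] [ 545.3 -281.5]
75 [ 533.8 -247.4] [ 533.9 -282.5]
90 [ 522.2 -248. ] [ 522.3 -282.6]
105 [ 510.4 -249.4] [ 510.5 -283.5]
neigh tip [ 471.2 -269.9] foot top [ 565.2 -255.5]
```

Call:
play_rows(
  rows=[
    [[15,15,0,0,30],[25,25,0,0,30],[25,25,0,0,30],[13.5,14.1,0,0,30],[0,0,20,-3.1,30],[0,0,30,0,30],[0,0,35,0,30],[0,0,25,0,30],[0,0,0,0,30],[0,0,0,0,30]],
  ],
)

```text
t: 15.92
position: [517.5, -188.0, 134.2]
eef_rot: [-3.138, -0.083, 0.005]
ft_force: [0.3, 0.1, -1.8]
opening: 34.8
finger_force: 60.8
```

```bash
python3 s.py
python3 - <<'E'
from h import *
o=env.get_obs();print('to slot',tool(o,(518.2,-188.8,51)))
im=cams.snapshot('wrist');cv2.imwrite('pics/w7.png',im)
E
```

```text
t 15.92
position [ 517.47 -187.98  134.23]
ft_force [ 0.27  0.05 -1.78]
wrist_torque [-0.04 -0.07  0.05]
opening 34.75
finger_force 60.81
yaw 3.03 q [-0.55  0.37  1.69  0.    1.09  0.97]
to slot [ 0.9  1.1 83.2]
```

View pics/w7.png

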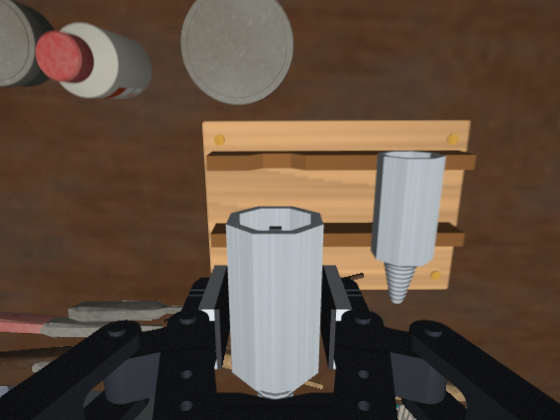

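The notch in the far rail is visible at about u=263–305, v=153, with the held spindle's axis at u≈275. I'll check the sideways offset from that.

Run:
```python
from h import *
o=env.get_obs();C=cam('wrist',o);print(o['position'])
im=cams.snapshot('wrist')
e=np.array([.9986,.0523,0]);X=np.array([518.2,-188.8,0])
for s in(24.5,-24.5):
  print(proj(C,X+e*s+[0,0,32]),proj(C,X+e*s+[0,0,24]))
for u in range(236,336,6):
    c=im[138:172,u].astype(int).sum(1);d=np.abs(np.diff(c));k=np.argsort(d)[-2:]+138;print(u,sorted(k.tolist()),end=' ')
print(tool(o,ray(C,(284,153),32)), 'neighbour', tool(o,ray(C,(411,153),58)),tool(o,ray(C,(399,302),41)))
```

```text
[ 518.66098339 -188.84328577  136.06934043]
[275.3 184.1] [275.3 181.5]
[275.2 257.8] [275.2 253.2]
236 [152, 153] 242 [152, 153] 248 [152, 153] 254 [152, 153] 260 [152, 153] 266 [152, 153] 272 [152, 153] 278 [152, 153] 284 [152, 153] 290 [152, 153] 296 [152, 170] 302 [152, 153] 308 [152, 157] 314 [152, 157] 320 [152, 157] 326 [152, 157] 332 [152, 157] [ 43.    5.1 104.1] neighbour [46.4 72.4 78.1] [-52.3  80.5  95.1]
```

Run:
```python
from h import *
o=env.get_obs();C=cam('wrist',o);im=cams.snapshot('wrist')
e=np.array([.9986,.0523,0]);f=np.array([-.0523,.9986,0]);X=np.array([518.2,-188.8,0])
for x in(29,20,-20,-29):
  print(x,[proj(C,X+e*x+f*y+[0,0,z]).tolist() for y,z in((30,32),(-76,32),(30,10))])
N=X-f*76
print('neigh',proj(C,N+e*31+[0,0,58]),proj(C,N-e*63+[0,0,41]),'board',[proj(C,X+e*a+f*b+[0,0,10]).tolist() for a,b in((60,48),(60,-124),(-60,48),(-60,-124))])
for u in (222,240,255,264,270,276,282,288,294,300,306,312,330,345): print(u,im[148:188:2,u].min(1).tolist())
cv2.imwrite('pics/w8.png',cv2.resize(im[110:310,200:480],(784,560),interpolation=cv2.INTER_CUBIC))
```

```text
29 [[225.3, 177.8], [397.2, 177.8], [229.4, 171.7]]
20 [[225.8, 192.1], [395.9, 192.0], [229.8, 184.8]]
-20 [[228.1, 252.0], [390.4, 251.8], [231.7, 240.3]]
-29 [[228.6, 264.7], [389.2, 264.5], [232.1, 252.2]]
neigh [412.3 183. ] [388.7 317.3] board [[200.0, 124.3], [464.3, 124.5], [209.1, 291.3], [441.5, 290.9]]
222 [115, 111, 107, 95, 18, 25, 51, 52, 51, 50, 50, 53, 52, 86, 102, 106, 104, 106, 104, 108]
240 [115, 112, 108, 88, 20, 22, 50, 52, 52, 52, 53, 52, 52, 90, 103, 106, 104, 104, 105, 106]
255 [113, 111, 110, 78, 21, 49, 51, 52, 51, 51, 51, 50, 82, 102, 102, 106, 104, 102, 105, 106]
264 [113, 110, 108, 74, 27, 60, 57, 56, 57, 58, 57, 59, 108, 105, 101, 106, 104, 103, 104, 105]
270 [114, 110, 108, 70, 28, 59, 58, 58, 58, 57, 57, 60, 112, 107, 104, 105, 103, 102, 103, 106]
276 [115, 111, 108, 70, 30, 57, 56, 56, 57, 55, 58, 61, 114, 110, 105, 105, 104, 104, 104, 105]
282 [112, 109, 107, 69, 26, 57, 58, 58, 58, 56, 57, 59, 113, 114, 110, 105, 103, 102, 104, 105]
288 [111, 110, 108, 64, 24, 49, 50, 50, 49, 51, 48, 51, 111, 113, 110, 105, 104, 101, 102, 104]
294 [112, 110, 110, 62, 21, 43, 49, 50, 50, 47, 49, 49, 76, 114, 115, 113, 105, 103, 104, 103]
300 [112, 108, 109, 61, 20, 31, 47, 49, 49, 49, 48, 46, 52, 113, 114, 114, 104, 102, 103, 105]
306 [109, 109, 108, 53, 21, 28, 54, 52, 54, 52, 53, 53, 55, 113, 115, 116, 114, 103, 102, 104]
312 [110, 109, 108, 51, 20, 30, 53, 51, 54, 52, 51, 53, 53, 115, 113, 118, 114, 105, 102, 102]
330 [110, 106, 109, 46, 22, 30, 51, 52, 50, 51, 53, 52, 55, 115, 114, 115, 115, 111, 105, 102]
345 [108, 107, 111, 43, 23, 30, 51, 51, 54, 53, 52, 51, 56, 114, 114, 116, 115, 113, 113, 106]
```

View pics/w8.png

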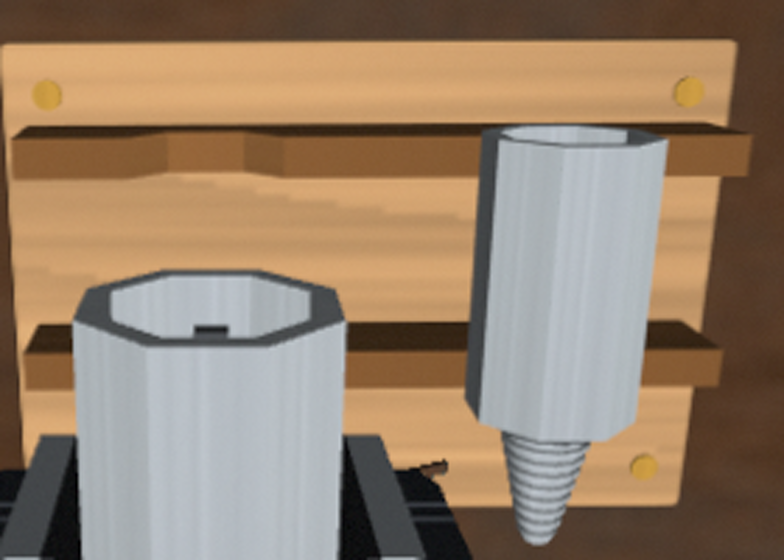

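The board is where I predicted, but the rail tops (far v≈157–172, near v≈235–248) sit further to +x than the board's centre. I'll measure that shift along the rest.

Run:
```python
from h import *
o=env.get_obs();C=cam('wrist',o);im=cams.snapshot('wrist')
print(o['position'],yaw(o))
v=[157.2,172.2,235.2,248.2]
t=[tool(o,ray(C,(240,x),32)) for x in v];print(t,np.mean([a[0] for a in t]))
print('notch',[tool(o,ray(C,(u,172),24))[1] for u in(259.6,287.9)],[tool(o,ray(C,(u,172),32))[1] for u in(249,301)])
print('neigh foot top,tip',tool(o,ray(C,(405,155.5),58)),tool(o,ray(C,(392,304),41)))
# held spindle foot: top flat edge z = TCP-9.9+17
print('held foot', [ (x:=tool(o,ray(C,(275,vv),o['position'][2]+zz)))for vv,zz in((207,-9.9-17+0),(207,7.1),(232,7.1),(206.5,-9.9-14))])
```

```text
[ 519.40025974 -189.64322183  137.58025436] 2.98
[array([ 40.3, -21.5, 105.7]), array([ 31.1, -21.8, 105.6]), array([ -9.8, -22.8, 105.5]), array([-18.8, -23.1, 105.5])] 10.700000000000003
notch [np.float64(-10.0), np.float64(8.0)] [np.float64(-16.3), np.float64(15.7)]
neigh foot top,tip [44.7 69.9 79.9] [-54.6  76.6  96.6]
held foot [array([30.5, -0.3, 27. ]), array([39.7, -0.4, -7. ]), array([31.2, -0.3, -7. ]), array([31.5, -0.4, 24. ])]
```

Call:
play_rows(
  rows=[
    [[5,-0.5,0,0,30],[5.5,0,0,0,30],[0,0,25,0,30],[0,0,30,0,30],[0,0,15,0,30],[0,0,5,0,30],[0,0,0,0,30],[0,0,0,0,30]],
  ],
)

```text
t: 16.78
position: [529.1, -188.5, 61.3]
eef_rot: [3.14, 0.08, 0.002]
ft_force: [-0.2, 0.9, -2.2]
opening: 35.1
finger_force: 61.0
```

```bash
python3 s.py; python3 -c "
from h import *
print(tool(env.get_obs(),(530.1,-188.5,51)))"
```

```text
t 16.78
position [ 529.13 -188.51   61.34]
ft_force [-0.17  0.94 -2.24]
wrist_torque [ 0.03 -0.01  0.02]
opening 35.05
finger_force 60.96
yaw 2.93 q [-0.54  0.47  1.73  0.    0.93  0.98]
[ 1.   0.  10.3]
```

Call:
play_rows(
  rows=[
    [[0.5,0,3,0,30],[0,0,3,0,30],[0,0,2,0,30],[0,0,1,0,30],[0,0,0,0,30],[0,0,0,0,30]],
  ],
)

```text
t: 17.28
position: [528.7, -188.1, 51.6]
eef_rot: [3.14, 0.08, 0.0]
ft_force: [0.0, 0.4, -2.9]
opening: 35.0
finger_force: 61.0
```

```bash
python3 s.py
```

```text
t 17.28
position [ 528.68 -188.12   51.57]
ft_force [ 0.02  0.39 -2.86]
wrist_torque [-0.03 -0.02 -0.08]
opening 34.98
finger_force 60.96
yaw 2.93 q [-0.54  0.49  1.74 -0.    0.91  0.98]
```

Call:
play_rows(
  rows=[
    [[1,0,0.7,0,30],[0,0,0.7,0,30],[0,0,0,0,30],[0,0,0,0,30]],
  ],
)

```text
t: 17.62
position: [530.0, -188.1, 50.6]
eef_rot: [3.14, 0.08, 0.001]
ft_force: [-0.7, 1.3, 3.8]
opening: 34.6
finger_force: 61.5
```

```bash
python3 s.py
```

```text
t 17.62
position [ 529.98 -188.11   50.61]
ft_force [-0.75  1.35  3.77]
wrist_torque [ 0.18  0.28 -0.03]
opening 34.58
finger_force 61.48
yaw 2.94 q [-0.54  0.49  1.74  0.    0.91  0.98]
```

Contact came at the expected height. Release to 56 mm and rise straight up, then check.

Call:
play_rows(
  rows=[
    [[0,0,0,0,44],[0,0,0,0,50],[0,0,0,0,52],[0,0,0,0,52],[0,0,-10,0,52],[0,0,-25,0,52],[0,0,-35,0,52],[0,0,-35,0,52],[0,0,-35,0,52],[0,0,0,0,52]],
  ],
)

```text
t: 18.45
position: [533.2, -190.0, 198.5]
eef_rot: [3.133, 0.081, 0.018]
ft_force: [1.3, -1.3, 1.2]
opening: 52.0
finger_force: 0.0
```

Call:
play_rows(
  rows=[
    [[-25,0,-20,0,52],[-25,0,-20,0,52],[-20,0,-10,0,52],[0,0,0,0,52],[0,0,0,0,52],[0,0,0,0,52],[0,0,0,0,52],[0,0,0,0,52]],
  ],
)

```text
t: 19.12
position: [460.1, -191.4, 239.2]
eef_rot: [-3.14, -0.081, 0.002]
ft_force: [-0.2, 0.2, 0.7]
opening: 51.7
finger_force: 0.0
```

```bash
python3 s.py
python3 - <<'E'
from h import *
o=env.get_obs();C=cam('wrist',o);im=cams.snapshot('wrist')
e=np.array([.9986,.0523,0]);f=np.array([-.0523,.9986,0]);X=np.array([530.1,-188.5,0])
for n,Y in(('slot',X),('neigh',X-76*f)): print(n,proj(C,Y+e*31+[0,0,58]),proj(C,Y-e*31+[0,0,58]),proj(C,Y-e*63+[0,0,41]))
cv2.imwrite('pics/w9.png',im)
E
```

```text
t 19.12
position [ 460.14 -191.39  239.22]
ft_force [-0.21  0.18  0.73]
wrist_torque [ 0.   -0.02  0.02]
opening 51.67
finger_force 0.0
yaw 2.96 q [-0.62  0.17  1.67  0.    1.3   0.9 ]
slot [276.4  62.7] [276.4 145.6] [276.3 180.8]
neigh [377.1  62.7] [371.3 145.6] [363.9 180.8]
```

View pics/w9.png

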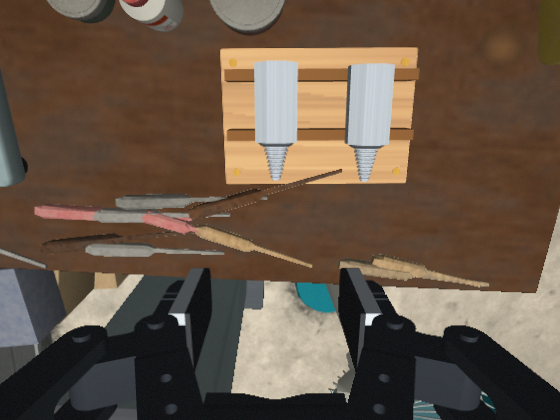

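Both spindles lie side by side, noses to the robot. Ours has its foot at (276,61) and tip at (276,180), and the neighbour's are at (372,63) and (364,181), so they match within about 2 mm. Handing in.

```bash
python3 -c "
from bench import job_done
print(job_done())"
```

```text
the job is handed in; nothing more can be done
None
```

The left-hand spindle is unscrewed and lies released in the empty place of the rest, nose to the robot and within about 2 mm of its neighbour's position by camera; the other spindle stayed on its head, and I handed the job in at about 19 s (no verdict was returned).

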